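Seat a circuit board in a pin-probe test jig and hold the probe arm down

ROBOT

A 7-joint arm with a two-finger parallel gripper is mounted at the origin on a cart in front of the work surface, level with it; the furniture and walls round the work are solid. World frame = base frame: x ahead of the robot, y to its left, z up, the work surface at z = 0. Lengths are in mm, angles in rad, forces in N, time in s.
With the tool pointing down it reaches from about 400 to 875 mm from the base axis. Payload 4.4 kg.
Tool frame: the origin (TCP) lies at the very end of the fingers, on their centre line; the grasp point (between the pads) lies 19 mm behind it; z points along the fingers, y is the line along which they close (so a half turn about z gives the same grasp; the last joint's range is limited). The gripper opens to 85 mm and grips with 20 to 120 N. Pads are 22 mm wide; open, the fingers measure 114 mm over their backs; the gripper's body (76 mm by 85 mm) begins 54 mm behind the grasp point. The pads swing forward as they close: fully open they stand 13 mm farther back than shut.
Start: joints at [-1.311, 0.628, 0.038, 1.517, -0.027, 0.996, -0.02], TCP at [208.02, 615.829, 231.313] pointing down, gripper open.
Joint ranges: [-3.06, 3.06], [-0.37, 2.12], [-1.25, 1.32], [0.18, 2.47], [-1.1, 4.24], [0.23, 1.98], [-2.94, 2.94]. Speed limits (rad/s): [2.57, 2.57, 3.14, 3.14, 3.14, 3.14, 3.14].

INTERFACE

Orientations are given as [roll, pitch, yaw] about the fixed x, y, z axes, in that order (R = Rz(yaw) Ry(pitch) Rx(roll)).
In Python, from cell import read_state, get_image, camera_params, finish_job gives the robot as it stands.
- The arm moves only by the tool arm_command, never from a script. Its argument "deltas" is a list of rows, each an object of numbers: "dx", "dy", "dz": the shift along the world's x, y, z in m; "yaw": the turn about the world's z in degrees; "jaw": the opening, from 0 (shut) to 1 (fully open). A call has 1 to 20 rows; each row is the pose to reach, as a shift and turn from the pose commanded when the call began; what a row does not reach only later rows make up. A row lasts 1/10 s, in which the tool goes at most 50 mm and 8.59 degrees, less where a joint would pass 70% of its speed; a pose out of reach is approached as far as the arm can. A call with a gripper value outside its range is refused whole. The fingers move at their own pace and stop on an object; the grip force is fixed at half the most. Time passes only in rows, so rows that repeat a pose let the fingers close. It gives the time, the measured TCP pose, the force, the opening and the grip force at its end, in the units of the state.
- read_state(): the state, without advancing time (a new reading comes with each control period).
- get_image(name): name is "scene" or "top" or "wrist"; returns (picture, depth): 480x640x3 uint8, red, green, blue; 480x640 float32, mm along the optical axis (not along the pixel's ray), 0 where there is no reading.
- camera_params(name): a dict with "camera_matrix" (3x3 intrinsics, pixels), "extrinsics" (4x4, takes a point from camera to world coordinates). Camera axes: x right, y down, z forward; pixel columns grow to the right and rows downward; lengths in mm; the calibration is good to about 2 mm. A picture is of the moment at which its call begins: read the wrist's pose just before it. camera_params takes no time and is no camera call; for the wrist camera it gives the pose at the moment of the call.
- finish_job(): hands the job in; it is judged then, once.
The state is a dict: "clock": time; "qpos": joint angles; "qd": joint speeds; "tau": joint torques, N m; "eef_pos": TCP position; "tool_rot": TCP orientation; "force": force on the tool from outside, world axes, zero at the start; "torque": the same for the moment, N m; "width": finger opening in mm; "gripper_force": force on a finger pad.
Only numpy, scipy, OpenCV 4.12 (cv2) and the standard library are available. Lean on these libraries where they do the work, as an engineer would, in place of code of your own. Each camera call takes 0.05 s, during which the arm holds its last target. There are 200 camera calls.

TASK

Slide the blue circuit board home in the test jig, square and touching both rear stops and the left stop. Then bring the sprung press arm down by its black ball handle until the arm is level, with its red pointer in the green band so that the pins are pushed about half way in (never on to the end of their stroke), and finish while still holding the arm there for the test; it springs up if you let go. Do not disturb the things standing round the jig.

Things in the scene. Friction and masses are not known exactly. Their poses are not given: they have to be found in the camera images.
- jig: Test jig, fixed to the table: aluminium base plate (215 x 172 mm, top 12 mm above the table), smooth black nest pads on which the board lies (tops 32 mm high), smooth steel stops, press arm. Origin: on the table under the centre of the board when it is home; x points away from the operator to the hinge, y to the left, z up. All offsets are in this frame.
- rear_stops (a point): Midpoint between the two steel rear stops, on the line of their faces (jig x = +34 mm), 34 mm above the table. The stops are 20 mm wide, centred at y = -40 and +16 mm, and reach 42 mm high.
- left_stop (a point): Middle of the face of the steel left stop (jig y = +55 mm, x = 0), 34 mm above the table. The stop is 24 mm wide and reaches 42 mm high.
- front_notch (a point): Front finger notch between the nest pads, open down to the base plate: jig x from -85 to -22 mm, y from -30 to +30 mm. This point: x = -34, y = 0, 32 mm high, where the middle of the board's front edge lies when home. Fingertips fit in it beside the board's edge, which overhangs it, to push the board to the rear stops.
- right_notch (a point): Right finger notch, open down to the base plate and to the right: jig x from -28 to +29 mm, y from -95 to -36 mm. This point: x = 0, y = -55 mm, 32 mm high, where the middle of the board's right edge lies when home. Used to push the board to the left stop.
- board: Blue circuit board, 68 mm (its x) by 110 mm (its y), 2 mm thick, about 60 g; components rise to 19 mm. Loose on the nest pads, 10 to 28 mm off the rear stops, 10 to 22 mm off the left stop and up to 8 degrees askew. Origin: its centre, 1 mm below its underside (31 mm above the table on the pads); its edge is 32 to 34 mm high. Home: origin at x = 0, y = 0 of the jig, axes parallel.
- press_arm (a joint): Angle of the press arm (rad): 0 = up at its open stop, leaning 8 degrees back past upright, where its spring keeps it; 1.71 = level, pointing to the operator, red pointer in the middle of the green band (1.686 to 1.734); 1.76 = end of travel. Hinge axis along y at jig x = +95 mm, 70 mm high. Pushing the ball down at level takes about 9 N.
- pin_row (a joint): How far the row of five sprung brass pins under the arm is pushed in (m): 0 = free, 0.010 = end of stroke. The row is 111 mm from the hinge and meets the board 16 mm in front of its centre. The pins touch the board at arm angle about 1.665 and are in by 0.005 when the arm is level; spring 1.4 N/mm, about 8 N at level.
- handle_ball (a point): Centre of the black ball handle, 32 mm in diameter, on a 10 mm stem at the end of the press arm, 200 mm from the hinge axis. At the start 268 mm above the table; with the arm level 70 mm, at jig x = -105, y = 0. Pinch it from above across the jig's y and lead it round the hinge in an arc; it can turn between the fingers.
- gauge (a point): Travel gauge: white upright plate with a green band 8 mm high and red below it, left of the arm near its ball end. This point: middle of the green band, jig x = -77, y = +53 mm, 70 mm high; the plate's top is 82 mm high.
- red_cup: Red plastic cup, 70 mm wide, 78 mm high, a bystander. Origin: centre of its underside.
- part_box: Small cardboard box 45 x 62 x 40 mm, a bystander. Origin: centre of its underside.
- glue_bottle: Small grey and white bottle, 38 mm wide, 60 mm high, left of the jig, a bystander. Origin: centre of its underside.
- beige_jar: White jar with beige lid, 63 mm wide, 66 mm high, right of the jig, a bystander. Origin: centre of its underside.

How it is judged (in metres and radians):
On the way, in this order (a step that is already met when the one before it is completed fails the run):
1. the board is home against all three stops while the press arm is still up (x of board in the frame of jig between -0.0025 and 0.0025 m and y of board in the frame of jig between -0.0025 and 0.0025 m and angle between the x axis of board and the x axis of jig, either way round below 0.035 rad and z of board in the frame of jig between 0.027 and 0.034 m and value of joint press_arm below 0.5 rad), for 0.2 s.
2. the arm is level with the pins about half way in (x of board in the frame of jig between -0.0025 and 0.0025 m and y of board in the frame of jig between -0.0025 and 0.0025 m and angle between the x axis of board and the x axis of jig, either way round below 0.035 rad and z of board in the frame of jig between 0.027 and 0.034 m and value of joint pin_row between 0.0025 and 0.0075 m and value of joint press_arm between 1.68 and 1.74 rad), for 0.2 s.
At the end, for the whole second after the job is handed in: Board home (within 2.5 mm of the stops, 2 degrees of square); arm held level (1.68 to 1.74 rad), pins pushed in 2.5 to 7.5 mm of their 10 mm and pressing the board on the nest with over 4 N; the fingers still press or grip the arm with over 2 N (all of step 2 and contact force between the fingers and jig above 2 N and contact force between board and jig above 4 N); the arm keeps its last pose, push and grip.
It fails at once if the pins are driven to the end of their stroke (past 9 mm of their 10 mm) (value of joint pin_row above 0.009 m).
It fails at once if a bystander is moved by more than 20 mm (distance of any of red_cup, part_box, glue_bottle, beige_jar from where it was at the start of the episode above 0.02 m).
It also fails if it takes over 64 s, if anything falls off the work surface, if the arm or the gripper's body presses on something with over 40 N, if the wrist force passes 120 N, or if a joint passes its speed limit or range.

## Working session

There is one attempt and no reset: what is moved stays moved. The work goes in short steps, Python scripts to look and compute and a tool call to move; the robot and the scene stay as the last step left them, time stands still between calls to the robot, and variables do not carry over. Pictures are saved under pics/ and viewed, at most 10 in all, crops included, and the job is handed in when it is done.

Besides the shell and the picture viewer there is one more tool, called by a JSON object that holds its "api" and its "payload", one argument or row to a line. arm_command: Moves the arm, as the interface text tells. Its arguments: {"type":"object","properties":{"deltas":{"type":"array"}},"required":["deltas"]}

```bash
mkdir -p pics; python3 - <<'E'
from cell import *
import cv2,numpy as np
s=read_state();print(s['clock'],s['eef_pos'],s['tool_rot'],s['width'],s['force'])
for n in ['scene','top']:
    im,d=get_image(n);cv2.imwrite(f'pics/{n}0.png',im[:,:,::-1]);np.savez(f'pics/{n}0.npz',im=im,d=d)
    p=camera_params(n);print(n,np.round(p['camera_matrix'],1).tolist(),np.round(p['extrinsics'],3).tolist())
E
```

```text
0.0 [207.80345307 615.20957806 230.38605794] [-3.13965843e+00  2.37782440e-05  2.81580920e+00] 85.64861172907067 [-1.28140348  0.02891902 -0.26193465]
scene [[443.6, 0.0, 318.9], [0.0, 443.6, 237.1], [0.0, 0.0, 1.0]] [[-0.734, -0.544, 0.406, 219.087], [-0.679, 0.573, -0.46, 323.522], [0.017, -0.613, -0.79, 853.77], [0.0, 0.0, 0.0, 1.0]]
top [[500.2, 0.0, 319.3], [0.0, 500.2, 239.8], [0.0, 0.0, 1.0]] [[0.024, -0.998, 0.061, 524.152], [-0.999, -0.026, -0.029, -43.199], [0.031, -0.06, -0.998, 1236.888], [0.0, 0.0, 0.0, 1.0]]
```

View pics/top0.png

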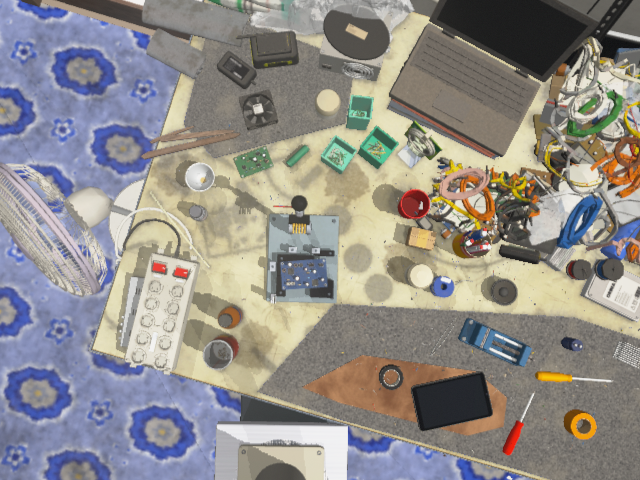

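View pics/scene0.png

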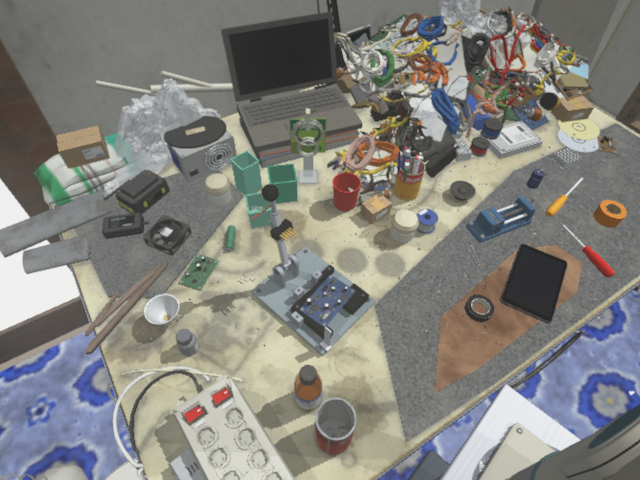

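The top view shows the jig at about (303,257), with x pointing up the image, the raised ball at (299,203) and the board at (305,272). The scene view shows the same layout, with no bystanders in the working corridor.

```bash
cat > h.py <<'E'
from cell import *
import cv2,numpy as np
def cloud(d,p):
    K=p['camera_matrix'];E=np.array(p['extrinsics']);K=np.array(K)
    v,u=np.mgrid[:480,:640]
    c=np.stack([(u-K[0,2])/K[0,0]*d,(v-K[1,2])/K[1,1]*d,d,np.ones_like(d)],-1)
    return (c@E.T)[...,:3]
def ray(p,uv,z):
    K=np.array(p['camera_matrix']);E=np.array(p['extrinsics'])
    uv=np.atleast_2d(uv).astype(float)
    r=np.c_[(uv[:,0]-K[0,2])/K[0,0],(uv[:,1]-K[1,2])/K[1,1],np.ones(len(uv))]@E[:3,:3].T
    return E[:3,3]+r*((z-E[2,3])/r[:,2])[:,None]
E
python3 - <<'E'
from h import *
f=np.load('pics/top0.npz');im,d=f['im'],f['d'];p=camera_params('top')
P=cloud(d,p);cv2.imwrite('pics/crop.png',cv2.resize(im[185:310,250:355,::-1],None,fx=4.8,fy=4.8,interpolation=cv2.INTER_CUBIC))
sub=np.zeros(d.shape,bool);sub[185:310,255:350]=1
z=P[...,2]
def rect(m,name,zz):
    n,l,st,_=cv2.connectedComponentsWithStats(m.astype(np.uint8));k=1+np.argmax(st[1:,4])
    v,u=np.where(l==k);w=ray(p,np.c_[u,v],zz)[:,:2].astype(np.float32);print(name,len(u),cv2.minAreaRect(w))
print('table z',np.median(z[230:300,215:255]))
rect(sub&(z>7),'plate+',12)
rect(sub&(z>28)&(z<60),'high',32)
hsv=cv2.cvtColor(im,cv2.COLOR_RGB2HSV)
blue=sub&(hsv[...,0]>105)&(hsv[...,0]<125)&(hsv[...,1]>120)
rect(cv2.morphologyEx(blue.astype(np.uint8),cv2.MORPH_CLOSE,np.ones((5,5)))>0,'board',34)
b=sub&(z>240);print('ball',b.sum(),P[b].mean(0),P[b].max(0),P[b].min(0))
v,u=np.where(b);print(u.mean(),v.mean(),ray(p,[u.mean(),v.mean()],268))
# scene ball
E
```

```text
table z -0.25513849279002443
plate+ 6387 ((576.3291015625, -37.65754699707031), (173.85093688964844, 264.1550598144531), 89.67415618896484)
high 2084 ((518.0892333984375, -43.69066619873047), (121.55023956298828, 147.2996368408203), 3.2967422008514404)Traceback (most recent call last):
  File "<stdin>", line 14, in <module>
  File "<stdin>", line 7, in rect
    return _wrapfunc(a, 'argmax', axis=axis, out=out, **kwds)
    return bound(*args, **kwds)
ValueError: attempt to get argmax of an empty sequence
```

View pics/crop.png

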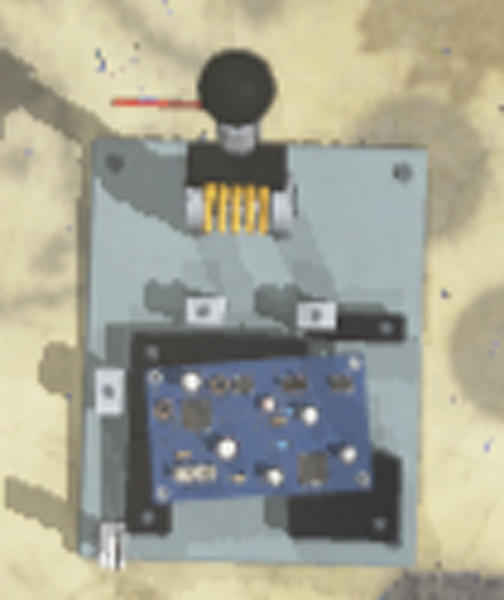

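The crop shows the board corners at about (150,368), (366,352), (372,487) and (158,505). The rear stops are at (206,311) and (316,315), the left stop at (110,392) and the ball at (236,88). The front notch is around (250,520) and the right notch around (390,400).

```bash
python3 - <<'E'
from h import *
f=np.load('pics/top0.npz');im,d=f['im'].astype(int),f['d'];p=camera_params('top');P=cloud(d,p)
C=lambda a:np.array(a)/4.8+[250,185]-0.5+0.1
q=lambda n,a,z:print(n,np.round(ray(p,C(a),z)[:,:2],1).tolist())
q('plate FL FR BR BL',[[78,555],[415,563],[427,147],[93,140]],12)
q('rear stops centres',[[206,311],[316,315]],42); q('rear stop front edge',[[206,326],[316,329]],42)
q('left stop c, face',[[110,392],[124,392]],42)
q('board RL RR FR FL',[[150,368],[366,352],[372,487],[158,505]],34)
q('ball',[[236,88]],268)
sub=np.zeros(d.shape,bool);sub[250:300,270:335]=1
m=sub&(im[...,2]-im[...,0]>30)
m=cv2.morphologyEx(m.astype(np.uint8),cv2.MORPH_CLOSE,np.ones((7,7)))
v,u=np.where(m);r=cv2.minAreaRect(ray(p,np.c_[u,v],34)[:,:2].astype(np.float32));print('board',m.sum(),r)
# ball from depth in both views
for n in ['top','scene']:
    f=np.load(f'pics/{n}0.npz');pp=camera_params(n);Q=cloud(f['d'],pp);dk=f['im'].max(-1)<75
    b=dk&(Q[...,2]>250)&(Q[...,2]<290)&(abs(Q[...,0]-690)<80)&(abs(Q[...,1]+40)<60)
    A=Q[b];s=np.linalg.lstsq(np.c_[2*A,np.ones(len(A))],(A**2).sum(1),rcond=None)[0];print(n,b.sum(),s[:3],np.sqrt(s[3]+s[:3]@s[:3]))
# bystander heights: everything z>50 near
for nm,(u0,u1,v0,v1) in dict(cup=(395,432,185,222),box=(405,438,222,252),glue=(188,210,203,222),jar=(407,434,262,290),brown=(215,245,302,332),can=(200,242,332,372)).items():
    Q=P[v0:v1,u0:u1].reshape(-1,3);Q=Q[Q[:,2]>25];print(nm,np.round(np.r_[Q.min(0),Q.max(0)]))
E
```

```text
plate FL FR BR BL [[448.7, 47.4], [448.5, -123.4], [660.9, -124.8], [659.8, 46.3]]
rear stops centres [[572.6, -14.6], [572.0, -69.3]]
rear stop front edge [[565.1, -14.8], [565.0, -69.5]]
left stop c, face [[531.2, 31.9], [531.4, 24.9]]
board RL RR FR FL [[543.7, 12.8], [554.4, -95.0], [487.1, -99.6], [475.7, 6.8]]
ball [[654.2, -29.6]]
board 1245 ((515.1519775390625, -42.813636779785156), (67.31897735595703, 109.2106704711914), 5.243870735168457)
top 167 [653.9192958  -29.85307105 271.92393713] 13.269851878331172
scene 216 [652.82303513 -29.38531088 269.92149591] 14.422943426246842
cup [ 524. -350.   25.  721.  -43. 1237.]
box [ 524. -360.   25.  646.  -43. 1237.]
glue [638. 198.  25. 673. 232.  66.]
jar [ 488. -355.   28.  550.  -43. 1237.]
brown [ 389.  -43.   26.  524.  150. 1237.]
can [ 300.  -43.   25.  524.  176. 1237.]
```

Everything is consistent with a jig origin of (531,-30) and yaw of about 0: the stops, the ball and the left stop all agree. The board is 16 mm short in x, 13 mm short in y and about +5.4° askew. I'll move above the front notch with the jaw slightly open.

{"api": "arm_command", "payload": {
  "deltas": [
    {"dx": 0.03, "dy": -0.04, "dz": 0, "yaw": 3, "jaw": 0.25},
    {"dx": 0.06, "dy": -0.08, "dz": 0, "yaw": 6, "jaw": 0.25},
    {"dx": 0.09, "dy": -0.12, "dz": 0, "yaw": 10, "jaw": 0.25},
    {"dx": 0.12, "dy": -0.16, "dz": 0, "yaw": 14, "jaw": 0.25},
    {"dx": 0.14, "dy": -0.2, "dz": 0, "yaw": 18.7, "jaw": 0.25},
    {"dx": 0.16, "dy": -0.24, "dz": 0, "yaw": 18.7, "jaw": 0.25},
    {"dx": 0.18, "dy": -0.28, "dz": 0, "yaw": 18.7, "jaw": 0.25},
    {"dx": 0.2, "dy": -0.32, "dz": 0, "yaw": 18.7, "jaw": 0.25},
    {"dx": 0.22, "dy": -0.36, "dz": 0, "yaw": 18.7, "jaw": 0.25},
    {"dx": 0.235, "dy": -0.4, "dz": 0, "yaw": 18.7, "jaw": 0.25},
    {"dx": 0.245, "dy": -0.44, "dz": 0, "yaw": 18.7, "jaw": 0.25},
    {"dx": 0.25, "dy": -0.48, "dz": 0, "yaw": 18.7, "jaw": 0.25},
    {"dx": 0.255, "dy": -0.52, "dz": 0, "yaw": 18.7, "jaw": 0.25},
    {"dx": 0.255, "dy": -0.56, "dz": 0, "yaw": 18.7, "jaw": 0.25},
    {"dx": 0.255, "dy": -0.6, "dz": -0.02, "yaw": 18.7, "jaw": 0.25},
    {"dx": 0.255, "dy": -0.63, "dz": -0.04, "yaw": 18.7, "jaw": 0.25},
    {"dx": 0.255, "dy": -0.646, "dz": -0.07, "yaw": 18.7, "jaw": 0.25},
    {"dx": 0.255, "dy": -0.646, "dz": -0.1, "yaw": 18.7, "jaw": 0.25},
    {"dx": 0.255, "dy": -0.646, "dz": -0.1, "yaw": 18.7, "jaw": 0.25},
    {"dx": 0.255, "dy": -0.646, "dz": -0.1, "yaw": 18.7, "jaw": 0.25}
  ]
}}

```text
clock: 2.1
eef_pos: [462.8, -29.9, 131.3]
tool_rot: [3.141, -0.001, -3.141]
force: [-0.6, 0.3, 0.4]
width: 21.3
gripper_force: 0.0
```

{"api": "arm_command", "payload": {
  "deltas": [
    {"dz": -0.03, "jaw": 0.25},
    {"dz": -0.06, "jaw": 0.25},
    {"dz": -0.08, "jaw": 0.25},
    {"dz": -0.095, "jaw": 0.25},
    {"dz": -0.105, "jaw": 0.25},
    {"dz": -0.11, "jaw": 0.25},
    {"dz": -0.11, "jaw": 0.25},
    {"dz": -0.11, "jaw": 0.25}
  ]
}}

```text
invalid input at $.deltas[0]: expected keys dx, dy, dz, yaw, jaw
```

```bash
python3 - <<'E'
from h import *
for n in ['top','wrist']:
    im,d=get_image(n)
    cv2.imwrite(f'pics/{n}1.png',im[:,:,::-1] if n=='wrist' else cv2.resize(im[185:310,250:355,::-1],None,fx=4.8,fy=4.8))
E
```

```text
(no output)
```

View pics/wrist1.png

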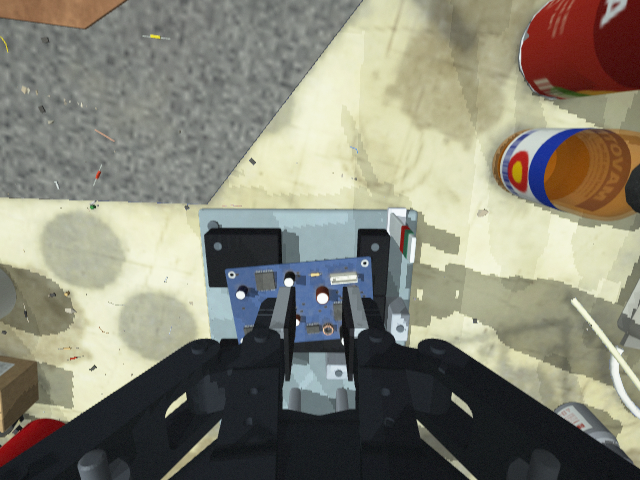

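The move was refused because every key is required, so the arm is still above. The wrist view (image down = +x) shows the board and notch below the fingers. I'll project the TCP to check where it lands.

```bash
python3 - <<'E'
from h import *
p=camera_params('wrist');K=np.array(p['camera_matrix']);E=np.array(p['extrinsics'])
print(np.round(E,2).tolist(), K[0,0])
W=np.array([[463,-30,131],[463,-30,20],[480,-30,34],[475.7,6.8,34],[487.1,-99.6,34],[446,0,32],[446,-60,32],[565,-14,42]])
c=(W-E[:3,3])@E[:3,:3];print(np.round((c/c[:,2:])@K.T,0)[:,:2].tolist())
E
```

```text
[[-0.0, 0.95, 0.3, 386.67], [1.0, 0.0, 0.0, -29.48], [-0.0, 0.3, -0.95, 274.46], [0.0, 0.0, 0.0, 1.0]] 347.15219187269497
[[317.0, 302.0], [318.0, 233.0], [317.0, 260.0], [367.0, 255.0], [224.0, 269.0], [359.0, 215.0], [276.0, 215.0], [337.0, 364.0]]
```

{"api": "arm_command", "payload": {
  "deltas": [
    {"dx": 0, "dy": 0, "dz": -0.03, "yaw": 0, "jaw": 0.25},
    {"dx": 0, "dy": 0, "dz": -0.05, "yaw": 0, "jaw": 0.25},
    {"dx": 0, "dy": 0, "dz": -0.05, "yaw": 0, "jaw": 0.25},
    {"dx": 0, "dy": 0, "dz": -0.05, "yaw": 0, "jaw": 0.25}
  ]
}}

```text
clock: 2.6
eef_pos: [463.8, -29.8, 82.4]
tool_rot: [3.142, 0.001, -3.14]
force: [-0.5, -0.6, 0.3]
width: 21.3
gripper_force: 0.0
```

{"api": "arm_command", "payload": {
  "deltas": [
    {"dx": 0, "dy": 0, "dz": -0.02, "yaw": 0, "jaw": 0.25},
    {"dx": 0, "dy": 0, "dz": -0.04, "yaw": 0, "jaw": 0.25},
    {"dx": 0, "dy": 0, "dz": -0.05, "yaw": 0, "jaw": 0.25},
    {"dx": 0, "dy": 0, "dz": -0.061, "yaw": 0, "jaw": 0.25},
    {"dx": 0, "dy": 0, "dz": -0.061, "yaw": 0, "jaw": 0.25},
    {"dx": 0, "dy": 0, "dz": -0.061, "yaw": 0, "jaw": 0.25}
  ]
}}

```text
clock: 3.2
eef_pos: [463.8, -30.3, 20.9]
tool_rot: [3.141, 0.001, -3.141]
force: [-0.1, 0.1, 1.3]
width: 20.9
gripper_force: 0.0
```

{"api": "arm_command", "payload": {
  "deltas": [
    {"dx": 0.004, "dy": 0, "dz": 0, "yaw": 0, "jaw": 0.25},
    {"dx": 0.007, "dy": 0, "dz": 0, "yaw": 0, "jaw": 0.25},
    {"dx": 0.009, "dy": 0, "dz": 0, "yaw": 0, "jaw": 0.25},
    {"dx": 0.011, "dy": 0, "dz": 0, "yaw": 0, "jaw": 0.25},
    {"dx": 0.013, "dy": 0, "dz": 0, "yaw": 0, "jaw": 0.25},
    {"dx": 0.015, "dy": 0, "dz": 0, "yaw": 0, "jaw": 0.25},
    {"dx": 0.017, "dy": 0, "dz": 0, "yaw": 0, "jaw": 0.25},
    {"dx": 0.018, "dy": 0, "dz": 0, "yaw": 0, "jaw": 0.25},
    {"dx": 0.018, "dy": 0, "dz": 0, "yaw": 0, "jaw": 0.25}
  ]
}}

```text
clock: 4.1
eef_pos: [481.2, -30.2, 20.3]
tool_rot: [3.142, 0.0, -3.141]
force: [-0.0, -0.4, -1.0]
width: 21.4
gripper_force: 0.0
```

{"api": "arm_command", "payload": {
  "deltas": [
    {"dx": 0.001, "dy": 0, "dz": 0, "yaw": 0, "jaw": 0.25},
    {"dx": 0.002, "dy": 0, "dz": 0, "yaw": 0, "jaw": 0.25},
    {"dx": 0.003, "dy": 0, "dz": 0, "yaw": 0, "jaw": 0.25},
    {"dx": 0.003, "dy": 0, "dz": 0, "yaw": 0, "jaw": 0.25}
  ]
}}

```text
clock: 4.5
eef_pos: [484.3, -30.2, 20.3]
tool_rot: [3.142, 0.0, -3.141]
force: [0.8, -0.6, 0.1]
width: 21.0
gripper_force: 0.0
```

{"api": "arm_command", "payload": {
  "deltas": [
    {"dx": 0.001, "dy": 0, "dz": 0, "yaw": 0, "jaw": 0.25},
    {"dx": 0.002, "dy": 0, "dz": 0, "yaw": 0, "jaw": 0.25},
    {"dx": 0.002, "dy": 0, "dz": 0, "yaw": 0, "jaw": 0.25}
  ]
}}

```text
clock: 4.8
eef_pos: [486.2, -30.1, 20.3]
tool_rot: [3.142, 0.0, -3.141]
force: [-0.3, -0.2, 0.1]
width: 21.6
gripper_force: 0.0
```

```bash
cat > board.py <<'E'
from h import *
import sys
s=read_state();print(s['clock'],np.round(s['eef_pos'],1),np.round(s['force'],1))
im,d=get_image('top');p=camera_params('top');i=im.astype(int)
sub=np.zeros(d.shape,bool);sub[245:300,270:335]=1
m=(sub&(i[...,2]-i[...,0]>30)).astype(np.uint8)
m=cv2.morphologyEx(m,cv2.MORPH_CLOSE,np.ones((7,7)))
c=max(cv2.findContours(m,0,1)[0],key=cv2.contourArea)[:,0];w=ray(p,c,34)[:,:2].astype(np.float32)
r=cv2.minAreaRect(w);print('rect jig',np.round(np.array(r[0])-[531,-30],1),np.round(r[1],1),round(r[2],2))
cv2.imwrite(f'pics/{sys.argv[1]}.png',cv2.resize(im[185:310,250:355,::-1],None,fx=4.8,fy=4.8,interpolation=2))
E
python3 board.py b2
```

```text
4.8 [486.2 -30.1  20.3] [-0.3 -0.2  0.1]
rect jig [ -0.4 -15.4] [107.9  67.7] 89.48
```

{"api": "arm_command", "payload": {
  "deltas": [
    {"dx": 0.0007, "dy": 0, "dz": 0, "yaw": 0, "jaw": 0.25},
    {"dx": 0.0015, "dy": 0, "dz": 0, "yaw": 0, "jaw": 0.25},
    {"dx": 0.0015, "dy": 0, "dz": 0, "yaw": 0, "jaw": 0.25}
  ]
}}

```text
clock: 5.15
eef_pos: [486.7, -30.2, 20.2]
tool_rot: [-3.141, -0.002, -3.141]
force: [-1.9, -0.2, 1.6]
width: 21.3
gripper_force: 1.1
```

{"api": "arm_command", "payload": {
  "deltas": [
    {"dx": 0.001, "dy": 0, "dz": 0, "yaw": 0, "jaw": 0.25},
    {"dx": 0.001, "dy": 0, "dz": 0, "yaw": 0, "jaw": 0.25},
    {"dx": 0.001, "dy": 0, "dz": 0, "yaw": 0, "jaw": 0.25}
  ]
}}

```text
clock: 5.45
eef_pos: [486.8, -30.2, 20.1]
tool_rot: [-3.141, -0.003, -3.141]
force: [-5.0, 0.8, 2.3]
width: 21.5
gripper_force: 2.6
```

{"api": "arm_command", "payload": {
  "deltas": [
    {"dx": -0.006, "dy": 0, "dz": 0, "yaw": 0, "jaw": 0.25},
    {"dx": -0.01, "dy": 0, "dz": 0.03, "yaw": 0, "jaw": 0.2},
    {"dx": -0.01, "dy": 0, "dz": 0.07, "yaw": 0, "jaw": 0},
    {"dx": -0.01, "dy": -0.04, "dz": 0.075, "yaw": 0, "jaw": 0},
    {"dx": 0.01, "dy": -0.08, "dz": 0.075, "yaw": 0, "jaw": 0},
    {"dx": 0.043, "dy": -0.094, "dz": 0.075, "yaw": 0, "jaw": 0},
    {"dx": 0.043, "dy": -0.094, "dz": 0.05, "yaw": 0, "jaw": 0},
    {"dx": 0.043, "dy": -0.094, "dz": 0.03, "yaw": 0, "jaw": 0},
    {"dx": 0.043, "dy": -0.094, "dz": 0.03, "yaw": 0, "jaw": 0}
  ]
}}

```text
clock: 6.35
eef_pos: [530.6, -124.4, 48.4]
tool_rot: [3.141, -0.002, -3.142]
force: [-0.4, 0.4, -1.3]
width: 0.1
gripper_force: 0.0
```

```bash
python3 board.py b3
```

```text
6.35 [ 530.6 -124.4   48.4] [-0.4  0.4 -1.3]
rect jig [-11.6 -13.4] [ 43.1 105.5] 1.36
```

View pics/b3.png

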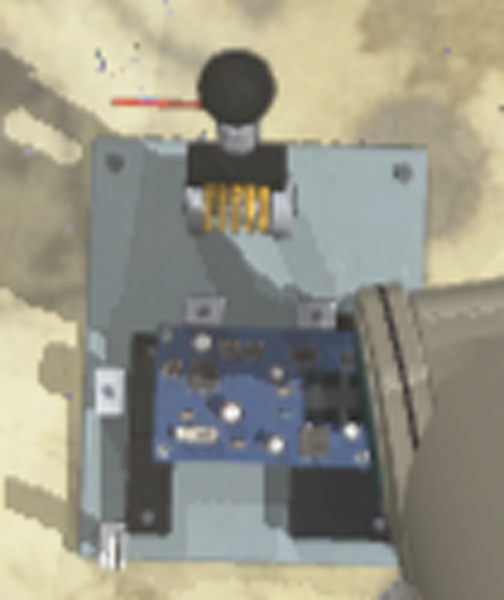

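The view shows the board square against both rear stops, with its top edge at row 326. Its left edge is at column 155 and the left stop face at 124, so about 15 mm remains. Next I'll lower the fingers and push left.

{"api": "arm_command", "payload": {
  "deltas": [
    {"dx": 0, "dy": 0, "dz": -0.015, "yaw": 0, "jaw": 0},
    {"dx": 0, "dy": 0, "dz": -0.028, "yaw": 0, "jaw": 0},
    {"dx": 0, "dy": 0, "dz": -0.028, "yaw": 0, "jaw": 0},
    {"dx": 0, "dy": 0.004, "dz": -0.028, "yaw": 0, "jaw": 0},
    {"dx": 0, "dy": 0.007, "dz": -0.028, "yaw": 0, "jaw": 0},
    {"dx": 0, "dy": 0.009, "dz": -0.028, "yaw": 0, "jaw": 0},
    {"dx": 0, "dy": 0.011, "dz": -0.028, "yaw": 0, "jaw": 0},
    {"dx": 0, "dy": 0.013, "dz": -0.028, "yaw": 0, "jaw": 0},
    {"dx": 0, "dy": 0.015, "dz": -0.028, "yaw": 0, "jaw": 0},
    {"dx": 0, "dy": 0.017, "dz": -0.028, "yaw": 0, "jaw": 0},
    {"dx": 0, "dy": 0.019, "dz": -0.028, "yaw": 0, "jaw": 0},
    {"dx": 0, "dy": 0.019, "dz": -0.028, "yaw": 0, "jaw": 0}
  ]
}}

```text
clock: 7.6
eef_pos: [531.5, -104.7, 22.3]
tool_rot: [3.141, -0.0, -3.141]
force: [-0.2, -0.2, -0.1]
width: -0.2
gripper_force: 0.0
```

{"api": "arm_command", "payload": {
  "deltas": [
    {"dx": 0, "dy": 0.001, "dz": 0, "yaw": 0, "jaw": 0},
    {"dx": 0, "dy": 0.002, "dz": 0, "yaw": 0, "jaw": 0},
    {"dx": 0, "dy": 0.003, "dz": 0, "yaw": 0, "jaw": 0},
    {"dx": 0, "dy": 0.003, "dz": 0, "yaw": 0, "jaw": 0}
  ]
}}

```text
clock: 8.0
eef_pos: [531.5, -101.9, 22.3]
tool_rot: [3.141, -0.0, -3.141]
force: [-0.3, 0.2, -0.1]
width: -0.1
gripper_force: 0.0
```

```bash
python3 board.py b4
```

```text
8.0 [ 531.5 -101.9   22.3] [-0.3  0.2 -0.1]
rect jig [-12.6   7.4] [87.6 42.7] 87.28
```

View pics/b4.png

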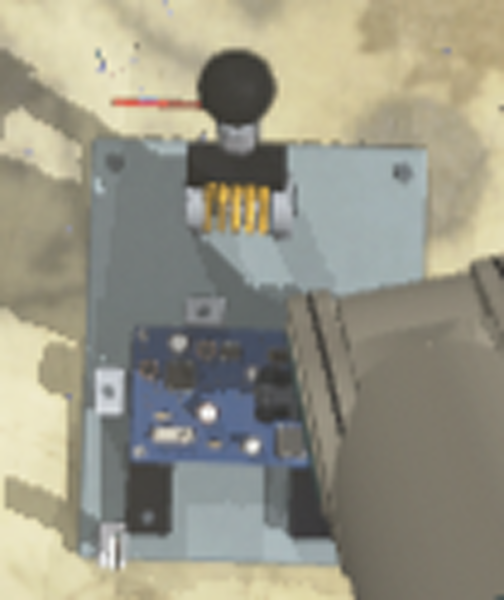

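The left edge is now at column 133 and the stop face at 124, so about 4 mm remains and the board is still square. I'll keep pushing until I feel force.

{"api": "arm_command", "payload": {
  "deltas": [
    {"dx": 0, "dy": 0.001, "dz": 0, "yaw": 0, "jaw": 0},
    {"dx": 0, "dy": 0.002, "dz": 0, "yaw": 0, "jaw": 0},
    {"dx": 0, "dy": 0.003, "dz": 0, "yaw": 0, "jaw": 0},
    {"dx": 0, "dy": 0.003, "dz": 0, "yaw": 0, "jaw": 0}
  ]
}}

```text
clock: 8.45
eef_pos: [531.5, -98.9, 22.3]
tool_rot: [3.141, -0.0, -3.141]
force: [0.3, 0.5, -0.2]
width: 0.4
gripper_force: 0.0
```

{"api": "arm_command", "payload": {
  "deltas": [
    {"dx": 0, "dy": 0.001, "dz": 0, "yaw": 0, "jaw": 0},
    {"dx": 0, "dy": 0.0015, "dz": 0, "yaw": 0, "jaw": 0},
    {"dx": 0, "dy": 0.0015, "dz": 0, "yaw": 0, "jaw": 0}
  ]
}}

```text
clock: 8.75
eef_pos: [531.5, -98.0, 22.3]
tool_rot: [-3.141, -0.0, -3.141]
force: [0.0, -0.8, -0.5]
width: 0.3
gripper_force: 0.6
```

{"api": "arm_command", "payload": {
  "deltas": [
    {"dx": 0, "dy": 0.001, "dz": 0, "yaw": 0, "jaw": 0},
    {"dx": 0, "dy": 0.0015, "dz": 0, "yaw": 0, "jaw": 0},
    {"dx": 0, "dy": 0.0015, "dz": 0, "yaw": 0, "jaw": 0}
  ]
}}

```text
clock: 9.05
eef_pos: [531.3, -97.7, 22.3]
tool_rot: [-3.14, -0.0, 3.141]
force: [0.9, -5.1, -0.7]
width: 0.1
gripper_force: 2.5
```

{"api": "arm_command", "payload": {
  "deltas": [
    {"dx": 0, "dy": -0.007, "dz": 0, "yaw": 0, "jaw": 0},
    {"dx": 0, "dy": -0.012, "dz": 0.03, "yaw": 0, "jaw": 0.1},
    {"dx": 0, "dy": -0.012, "dz": 0.07, "yaw": 0, "jaw": 0.25},
    {"dx": -0.03, "dy": 0.01, "dz": 0.08, "yaw": 0, "jaw": 0.25},
    {"dx": -0.06, "dy": 0.04, "dz": 0.08, "yaw": 0, "jaw": 0.25},
    {"dx": -0.069, "dy": 0.067, "dz": 0.07, "yaw": 0, "jaw": 0.25},
    {"dx": -0.069, "dy": 0.067, "dz": 0.04, "yaw": 0, "jaw": 0.25},
    {"dx": -0.069, "dy": 0.067, "dz": 0.03, "yaw": 0, "jaw": 0.25},
    {"dx": -0.069, "dy": 0.067, "dz": 0.03, "yaw": 0, "jaw": 0.25}
  ]
}}

```text
clock: 9.95
eef_pos: [461.7, -29.1, 51.2]
tool_rot: [3.142, -0.003, -3.141]
force: [1.0, 0.5, -0.2]
width: 21.3
gripper_force: 0.0
```

```bash
python3 board.py b5
```

```text
9.95 [461.7 -29.1  51.2] [ 1.   0.5 -0.2]
rect jig [1.  0.5] [109.9  65.5] 88.72
```

View pics/b5.png

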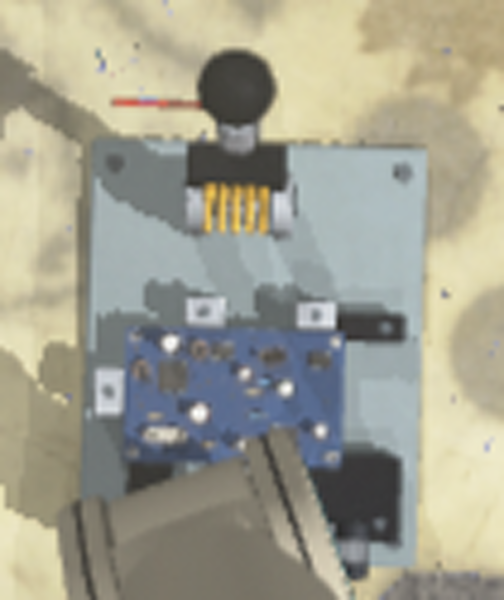

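The board now touches the left stop (edge at column 125) and both rear stops. A gentle rear re-push will make sure of it.

{"api": "arm_command", "payload": {
  "deltas": [
    {"dx": 0, "dy": 0, "dz": -0.02, "yaw": 0, "jaw": 0.25},
    {"dx": 0, "dy": 0, "dz": -0.031, "yaw": 0, "jaw": 0.25},
    {"dx": 0.005, "dy": 0, "dz": -0.031, "yaw": 0, "jaw": 0.25},
    {"dx": 0.01, "dy": 0, "dz": -0.031, "yaw": 0, "jaw": 0.25},
    {"dx": 0.015, "dy": 0, "dz": -0.031, "yaw": 0, "jaw": 0.25},
    {"dx": 0.02, "dy": 0, "dz": -0.031, "yaw": 0, "jaw": 0.25},
    {"dx": 0.023, "dy": 0, "dz": -0.031, "yaw": 0, "jaw": 0.25},
    {"dx": 0.025, "dy": 0, "dz": -0.031, "yaw": 0, "jaw": 0.25},
    {"dx": 0.026, "dy": 0, "dz": -0.031, "yaw": 0, "jaw": 0.25},
    {"dx": 0.0265, "dy": 0, "dz": -0.031, "yaw": 0, "jaw": 0.25},
    {"dx": 0.0265, "dy": 0, "dz": -0.031, "yaw": 0, "jaw": 0.25}
  ]
}}

```text
clock: 11.1
eef_pos: [486.8, -29.4, 21.1]
tool_rot: [-3.141, -0.004, -3.141]
force: [-5.1, 0.6, 3.6]
width: 21.2
gripper_force: 2.6
```

{"api": "arm_command", "payload": {
  "deltas": [
    {"dx": -0.008, "dy": 0, "dz": 0, "yaw": 0, "jaw": 0.25},
    {"dx": -0.015, "dy": 0, "dz": 0.02, "yaw": 0, "jaw": 0.25},
    {"dx": -0.015, "dy": 0, "dz": 0.06, "yaw": 0, "jaw": 0.25},
    {"dx": -0.015, "dy": 0, "dz": 0.105, "yaw": 0, "jaw": 0.5},
    {"dx": -0.015, "dy": 0, "dz": 0.15, "yaw": 0, "jaw": 0.8},
    {"dx": -0.015, "dy": 0, "dz": 0.195, "yaw": 0, "jaw": 0.8},
    {"dx": -0.015, "dy": 0, "dz": 0.24, "yaw": 0, "jaw": 0.8},
    {"dx": -0.015, "dy": 0, "dz": 0.28, "yaw": 0, "jaw": 0.8},
    {"dx": 0, "dy": 0, "dz": 0.31, "yaw": 0, "jaw": 0.8},
    {"dx": 0.03, "dy": 0, "dz": 0.32, "yaw": 0, "jaw": 0.8},
    {"dx": 0.07, "dy": 0, "dz": 0.32, "yaw": 0, "jaw": 0.8},
    {"dx": 0.11, "dy": 0, "dz": 0.32, "yaw": 0, "jaw": 0.8},
    {"dx": 0.145, "dy": 0, "dz": 0.32, "yaw": 0, "jaw": 0.8},
    {"dx": 0.166, "dy": 0, "dz": 0.32, "yaw": 0, "jaw": 0.8},
    {"dx": 0.166, "dy": 0, "dz": 0.32, "yaw": 0, "jaw": 0.8},
    {"dx": 0.166, "dy": 0, "dz": 0.32, "yaw": 0, "jaw": 0.8},
    {"dx": 0.166, "dy": 0, "dz": 0.32, "yaw": 0, "jaw": 0.8}
  ]
}}

```text
clock: 12.8
eef_pos: [654.2, -29.1, 341.5]
tool_rot: [-3.141, -0.0, -3.141]
force: [-1.1, 0.6, 0.9]
width: 68.7
gripper_force: 0.0
```

{"api": "arm_command", "payload": {
  "deltas": [
    {"dx": 0, "dy": 0, "dz": -0.03, "yaw": 0, "jaw": 0.8},
    {"dx": 0, "dy": 0, "dz": -0.055, "yaw": 0, "jaw": 0.8},
    {"dx": 0, "dy": 0, "dz": -0.075, "yaw": 0, "jaw": 0.8},
    {"dx": 0, "dy": 0, "dz": -0.09, "yaw": 0, "jaw": 0.8},
    {"dx": 0, "dy": 0, "dz": -0.09, "yaw": 0, "jaw": 0.8},
    {"dx": 0, "dy": 0, "dz": -0.09, "yaw": 0, "jaw": 0.5},
    {"dx": 0, "dy": 0, "dz": -0.09, "yaw": 0, "jaw": 0.3},
    {"dx": 0, "dy": 0, "dz": -0.09, "yaw": 0, "jaw": 0.3},
    {"dx": 0, "dy": 0, "dz": -0.09, "yaw": 0, "jaw": 0.2},
    {"dx": 0, "dy": 0, "dz": -0.09, "yaw": 0, "jaw": 0.2}
  ]
}}

```text
clock: 13.8
eef_pos: [655.8, -30.2, 253.3]
tool_rot: [-3.14, 0.003, 3.141]
force: [-0.5, -2.4, 6.5]
width: 29.1
gripper_force: 58.7
```

```bash
python3 - <<'E'
from h import *
a=get_image('wrist')[0];b=get_image('scene')[0][150:370,200:400]
cv2.imwrite('pics/w6.png',np.hstack([cv2.resize(a,(480,360)),cv2.resize(b,(320,352))[:, :],][:1] if 0 else [cv2.resize(a,(440,330)),cv2.resize(b,(300,330),interpolation=2)])[:,:,::-1])
E
```

```text
(no output)
```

View pics/w6.png

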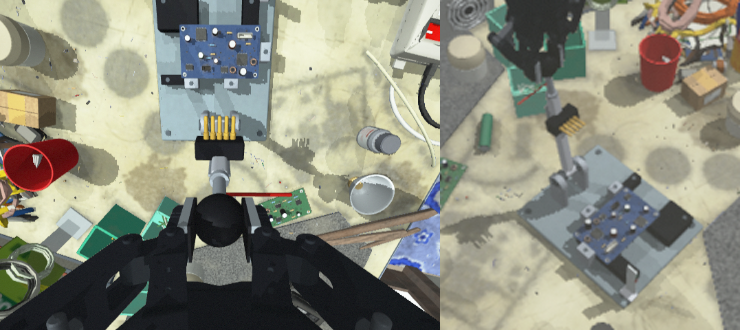

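The ball is pinched between the pads, with the stem and red pointer clear, and the board still looks home in the wrist view. The opening of 29 mm and the +6.5 N in z suggest the grip is a little above centre. I'll regrasp 4 mm lower.

{"api": "arm_command", "payload": {
  "deltas": [
    {"dx": 0, "dy": 0, "dz": 0, "yaw": 0, "jaw": 0.6},
    {"dx": 0, "dy": 0, "dz": 0, "yaw": 0, "jaw": 0.6},
    {"dx": 0, "dy": 0, "dz": -0.003, "yaw": 0, "jaw": 0.6},
    {"dx": 0, "dy": 0, "dz": -0.004, "yaw": 0, "jaw": 0.6},
    {"dx": 0, "dy": 0, "dz": -0.004, "yaw": 0, "jaw": 0.3},
    {"dx": 0, "dy": 0, "dz": -0.004, "yaw": 0, "jaw": 0.2},
    {"dx": 0, "dy": 0, "dz": -0.004, "yaw": 0, "jaw": 0.2},
    {"dx": 0, "dy": 0, "dz": -0.004, "yaw": 0, "jaw": 0.2}
  ]
}}

```text
clock: 14.7
eef_pos: [655.0, -30.2, 247.4]
tool_rot: [-3.14, -0.0, 3.142]
force: [-0.7, -3.4, 1.7]
width: 29.2
gripper_force: 59.1
```

{"api": "arm_command", "payload": {
  "deltas": [
    {"dx": -0.0139, "dy": 0, "dz": 0.0015, "yaw": 0, "jaw": 0.2},
    {"dx": -0.0278, "dy": 0, "dz": 0.0019, "yaw": 0, "jaw": 0.2},
    {"dx": -0.0453, "dy": 0, "dz": 0.0012, "yaw": 0, "jaw": 0.2},
    {"dx": -0.0626, "dy": 0, "dz": -0.0011, "yaw": 0, "jaw": 0.2},
    {"dx": -0.0796, "dy": 0, "dz": -0.0049, "yaw": 0, "jaw": 0.2},
    {"dx": -0.0962, "dy": 0, "dz": -0.0101, "yaw": 0, "jaw": 0.2},
    {"dx": -0.1124, "dy": 0, "dz": -0.0168, "yaw": 0, "jaw": 0.2},
    {"dx": -0.1278, "dy": 0, "dz": -0.0248, "yaw": 0, "jaw": 0.2},
    {"dx": -0.1278, "dy": 0, "dz": -0.0248, "yaw": 0, "jaw": 0.2}
  ]
}}

```text
clock: 15.6
eef_pos: [525.0, -28.7, 222.3]
tool_rot: [3.141, -0.002, -3.141]
force: [0.6, -0.8, -0.2]
width: 17.3
gripper_force: 0.0
```

```bash
python3 - <<'E'
from h import *
ims={n:get_image(n) for n in ['top','scene','wrist']}
for n in ims:
    p=camera_params(n);Q=cloud(ims[n][1],p);dk=ims[n][0].max(-1)<75
    b=dk&(Q[...,2]>245)&(Q[...,2]<300)&(abs(Q[...,0]-655)<30)&(abs(Q[...,1]+30)<30)
    print(n,b.sum(),(np.round(Q[b].min(0)),np.round(Q[b].max(0))) if b.any() else '')
    if b.sum()>30:
        A=Q[b];s=np.linalg.lstsq(np.c_[2*A,np.ones(len(A))],(A**2).sum(1)-0,rcond=None)[0];print(s[:3],np.sqrt(s[3]+s[:3]@s[:3]))
a=ims['wrist'][0];b=ims['scene'][0][150:370,200:400]
cv2.imwrite('pics/w7.png',np.hstack([cv2.resize(a,(440,330)),cv2.resize(b,(300,330),interpolation=2)])[:,:,::-1])
E
```

```text
top 172 (array([640., -44., 270.]), array([666., -16., 288.]))
[653.79508395 -29.79425127 272.13429124] 13.280236893453672
scene 215 (array([638., -42., 263.]), array([663., -14., 286.]))
[652.88069571 -29.50257917 269.73653839] 14.589185001256869
wrist 0
```

View pics/w7.png

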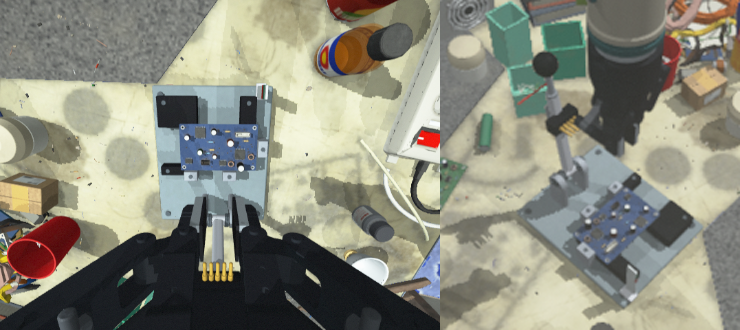

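The arm sprang back up after the ball slipped out. Nothing else was disturbed: the board is still home and the ball is back at (653.5,-29.7). I'll go back, grasp a bit lower and lead it more slowly.

{"api": "arm_command", "payload": {
  "deltas": [
    {"dx": 0, "dy": 0, "dz": 0.03, "yaw": 0, "jaw": 0.4},
    {"dx": 0, "dy": 0, "dz": 0.075, "yaw": 0, "jaw": 0.6},
    {"dx": 0, "dy": 0, "dz": 0.11, "yaw": 0, "jaw": 0.6},
    {"dx": 0.04, "dy": 0, "dz": 0.11, "yaw": 0, "jaw": 0.6},
    {"dx": 0.08, "dy": 0, "dz": 0.11, "yaw": 0, "jaw": 0.6},
    {"dx": 0.115, "dy": -0.001, "dz": 0.11, "yaw": 0, "jaw": 0.6},
    {"dx": 0.128, "dy": -0.001, "dz": 0.11, "yaw": 0, "jaw": 0.6},
    {"dx": 0.128, "dy": -0.001, "dz": 0.08, "yaw": 0, "jaw": 0.6},
    {"dx": 0.128, "dy": -0.001, "dz": 0.05, "yaw": 0, "jaw": 0.6},
    {"dx": 0.128, "dy": -0.001, "dz": 0.03, "yaw": 0, "jaw": 0.6},
    {"dx": 0.128, "dy": -0.001, "dz": 0.025, "yaw": 0, "jaw": 0.6},
    {"dx": 0.128, "dy": -0.001, "dz": 0.025, "yaw": 0, "jaw": 0.6},
    {"dx": 0.128, "dy": -0.001, "dz": 0.025, "yaw": 0, "jaw": 0.35},
    {"dx": 0.128, "dy": -0.001, "dz": 0.025, "yaw": 0, "jaw": 0},
    {"dx": 0.128, "dy": -0.001, "dz": 0.025, "yaw": 0, "jaw": 0},
    {"dx": 0.128, "dy": -0.001, "dz": 0.025, "yaw": 0, "jaw": 0}
  ]
}}

```text
clock: 17.35
eef_pos: [656.4, -30.2, 249.3]
tool_rot: [-3.141, 0.004, -3.141]
force: [0.8, -0.5, 6.4]
width: 29.5
gripper_force: 59.1
```

{"api": "arm_command", "payload": {
  "deltas": [
    {"dx": 0, "dy": 0, "dz": 0, "yaw": 0, "jaw": 0.5},
    {"dx": 0, "dy": 0, "dz": 0, "yaw": 0, "jaw": 0.5},
    {"dx": -0.003, "dy": 0, "dz": -0.003, "yaw": 0, "jaw": 0.5},
    {"dx": -0.003, "dy": 0, "dz": -0.003, "yaw": 0, "jaw": 0.5}
  ]
}}

```text
clock: 17.75
eef_pos: [651.2, -30.2, 243.7]
tool_rot: [-3.142, -0.002, -3.141]
force: [0.1, 0.1, -0.6]
width: 42.8
gripper_force: 0.0
```

{"api": "arm_command", "payload": {
  "deltas": [
    {"dx": 0, "dy": 0, "dz": 0, "yaw": 0, "jaw": 0.3},
    {"dx": 0, "dy": 0, "dz": 0, "yaw": 0, "jaw": 0},
    {"dx": 0, "dy": 0, "dz": 0, "yaw": 0, "jaw": 0},
    {"dx": 0, "dy": 0, "dz": 0, "yaw": 0, "jaw": 0}
  ]
}}

```text
clock: 18.15
eef_pos: [651.9, -30.1, 244.4]
tool_rot: [3.142, -0.001, -3.141]
force: [-2.1, 0.2, -0.4]
width: 29.3
gripper_force: 59.1
```

{"api": "arm_command", "payload": {
  "deltas": [
    {"dx": -0.004, "dy": 0, "dz": 0.0005, "yaw": 0, "jaw": 0},
    {"dx": -0.009, "dy": 0, "dz": 0.001, "yaw": 0, "jaw": 0},
    {"dx": -0.0139, "dy": 0, "dz": 0.0015, "yaw": 0, "jaw": 0},
    {"dx": -0.0208, "dy": 0, "dz": 0.0018, "yaw": 0, "jaw": 0},
    {"dx": -0.0278, "dy": 0, "dz": 0.0019, "yaw": 0, "jaw": 0},
    {"dx": -0.0278, "dy": 0, "dz": 0.0019, "yaw": 0, "jaw": 0}
  ]
}}

```text
clock: 18.75
eef_pos: [623.6, -30.0, 246.5]
tool_rot: [3.141, -0.0, -3.141]
force: [4.5, 0.5, -4.8]
width: 29.6
gripper_force: 59.6
```

{"api": "arm_command", "payload": {
  "deltas": [
    {"dx": -0.0087, "dy": 0, "dz": -0.0007, "yaw": 0, "jaw": 0},
    {"dx": -0.0175, "dy": 0, "dz": -0.0015, "yaw": 0, "jaw": 0},
    {"dx": -0.0261, "dy": 0, "dz": -0.0027, "yaw": 0, "jaw": 0},
    {"dx": -0.0348, "dy": 0, "dz": -0.004, "yaw": 0, "jaw": 0},
    {"dx": -0.0433, "dy": 0, "dz": -0.0058, "yaw": 0, "jaw": 0},
    {"dx": -0.0518, "dy": 0, "dz": -0.0078, "yaw": 0, "jaw": 0},
    {"dx": -0.0601, "dy": 0, "dz": -0.0103, "yaw": 0, "jaw": 0},
    {"dx": -0.0684, "dy": 0, "dz": -0.013, "yaw": 0, "jaw": 0},
    {"dx": -0.0684, "dy": 0, "dz": -0.013, "yaw": 0, "jaw": 0}
  ]
}}

```text
clock: 19.65
eef_pos: [554.2, -29.7, 233.0]
tool_rot: [3.141, -0.002, 3.141]
force: [1.9, 2.0, 3.7]
width: 29.3
gripper_force: 62.4
```

{"api": "arm_command", "payload": {
  "deltas": [
    {"dx": -0.0082, "dy": 0, "dz": -0.0028, "yaw": 0, "jaw": 0},
    {"dx": -0.0162, "dy": 0, "dz": -0.0062, "yaw": 0, "jaw": 0},
    {"dx": -0.024, "dy": 0, "dz": -0.0101, "yaw": 0, "jaw": 0},
    {"dx": -0.0316, "dy": 0, "dz": -0.0142, "yaw": 0, "jaw": 0},
    {"dx": -0.039, "dy": 0, "dz": -0.0188, "yaw": 0, "jaw": 0},
    {"dx": -0.0463, "dy": 0, "dz": -0.0236, "yaw": 0, "jaw": 0},
    {"dx": -0.0534, "dy": 0, "dz": -0.0288, "yaw": 0, "jaw": 0},
    {"dx": -0.0602, "dy": 0, "dz": -0.0342, "yaw": 0, "jaw": 0},
    {"dx": -0.0668, "dy": 0, "dz": -0.04, "yaw": 0, "jaw": 0},
    {"dx": -0.0731, "dy": 0, "dz": -0.046, "yaw": 0, "jaw": 0},
    {"dx": -0.0731, "dy": 0, "dz": -0.046, "yaw": 0, "jaw": 0}
  ]
}}

```text
clock: 20.75
eef_pos: [480.6, -30.9, 186.0]
tool_rot: [-3.141, -0.004, -3.142]
force: [-0.2, -0.6, -0.0]
width: 0.2
gripper_force: 0.0
```

The grip slipped again, and the arm has sprung back up. The pads can't hold this ball against the spring. I'll change method: shut the fingers and push the ball round from behind and above with the tip edge, which also suits the final hold.

{"api": "arm_command", "payload": {
  "deltas": [
    {"dx": 0, "dy": 0, "dz": 0.04, "yaw": 0, "jaw": 0},
    {"dx": 0, "dy": 0, "dz": 0.085, "yaw": 0, "jaw": 0},
    {"dx": 0, "dy": 0, "dz": 0.125, "yaw": 0, "jaw": 0},
    {"dx": 0.02, "dy": 0.001, "dz": 0.155, "yaw": 0, "jaw": 0},
    {"dx": 0.06, "dy": 0.001, "dz": 0.155, "yaw": 0, "jaw": 0},
    {"dx": 0.1, "dy": 0.001, "dz": 0.155, "yaw": 0, "jaw": 0},
    {"dx": 0.14, "dy": 0.001, "dz": 0.155, "yaw": 0, "jaw": 0},
    {"dx": 0.18, "dy": 0.001, "dz": 0.155, "yaw": 0, "jaw": 0},
    {"dx": 0.21, "dy": 0.001, "dz": 0.155, "yaw": 0, "jaw": 0},
    {"dx": 0.219, "dy": 0.001, "dz": 0.155, "yaw": 0, "jaw": 0},
    {"dx": 0.219, "dy": 0.001, "dz": 0.155, "yaw": 0, "jaw": 0}
  ]
}}

```text
clock: 21.85
eef_pos: [702.9, -29.2, 340.6]
tool_rot: [3.141, -0.002, -3.141]
force: [0.3, 1.1, -0.5]
width: 0.3
gripper_force: 0.0
```

```bash
python3 - <<'E'
from h import *
ims={n:get_image(n) for n in ['scene']}
for n in ims:
    p=camera_params(n);Q=cloud(ims[n][1],p);dk=ims[n][0].max(-1)<75
    b=dk&(Q[...,2]>245)&(Q[...,2]<290)&(abs(Q[...,0]-655)<22)&(abs(Q[...,1]+30)<22)
    print(n,b.sum());A=Q[b];s=np.linalg.lstsq(np.c_[2*A,np.ones(len(A))],(A**2).sum(1),rcond=None)[0];print(s[:3])
E
```

```text
scene 214
[652.42852991 -29.16170454 270.18502397]
```

{"api": "arm_command", "payload": {
  "deltas": [
    {"dx": 0, "dy": 0, "dz": -0.03, "yaw": 0, "jaw": 0},
    {"dx": 0, "dy": 0, "dz": -0.055, "yaw": 0, "jaw": 0},
    {"dx": 0, "dy": 0, "dz": -0.066, "yaw": 0, "jaw": 0},
    {"dx": 0, "dy": 0, "dz": -0.066, "yaw": 0, "jaw": 0},
    {"dx": 0, "dy": 0, "dz": -0.066, "yaw": 0, "jaw": 0}
  ]
}}

```text
clock: 22.4
eef_pos: [702.2, -29.2, 277.7]
tool_rot: [3.142, 0.002, -3.141]
force: [-0.7, -0.3, -0.3]
width: 0.0
gripper_force: 0.0
```

{"api": "arm_command", "payload": {
  "deltas": [
    {"dx": -0.01, "dy": 0, "dz": -0.001, "yaw": 0, "jaw": 0},
    {"dx": -0.018, "dy": 0, "dz": -0.002, "yaw": 0, "jaw": 0},
    {"dx": -0.024, "dy": 0, "dz": -0.002, "yaw": 0, "jaw": 0},
    {"dx": -0.03, "dy": 0, "dz": -0.001, "yaw": 0, "jaw": 0},
    {"dx": -0.037, "dy": 0, "dz": 0, "yaw": 0, "jaw": 0},
    {"dx": -0.044, "dy": 0, "dz": 0, "yaw": 0, "jaw": 0},
    {"dx": -0.051, "dy": 0, "dz": 0, "yaw": 0, "jaw": 0},
    {"dx": -0.051, "dy": 0, "dz": 0, "yaw": 0, "jaw": 0}
  ]
}}

```text
clock: 23.2
eef_pos: [651.5, -29.0, 278.6]
tool_rot: [-3.142, 0.004, -3.141]
force: [2.3, 0.0, 5.9]
width: -0.1
gripper_force: 3.1
```

{"api": "arm_command", "payload": {
  "deltas": [
    {"dx": -0.009, "dy": 0, "dz": -0.0015, "yaw": 0, "jaw": 0},
    {"dx": -0.018, "dy": 0, "dz": -0.0025, "yaw": 0, "jaw": 0},
    {"dx": -0.027, "dy": 0, "dz": -0.0035, "yaw": 0, "jaw": 0},
    {"dx": -0.036, "dy": 0, "dz": -0.0045, "yaw": 0, "jaw": 0},
    {"dx": -0.045, "dy": 0, "dz": -0.0065, "yaw": 0, "jaw": 0},
    {"dx": -0.0535, "dy": 0, "dz": -0.0085, "yaw": 0, "jaw": 0},
    {"dx": -0.062, "dy": 0, "dz": -0.0105, "yaw": 0, "jaw": 0},
    {"dx": -0.0705, "dy": 0, "dz": -0.013, "yaw": 0, "jaw": 0},
    {"dx": -0.0705, "dy": 0, "dz": -0.013, "yaw": 0, "jaw": 0}
  ]
}}

```text
clock: 24.1
eef_pos: [578.9, -29.2, 263.1]
tool_rot: [-3.141, -0.002, -3.141]
force: [1.7, 0.7, 2.9]
width: 0.4
gripper_force: 1.5
```

{"api": "arm_command", "payload": {
  "deltas": [
    {"dx": -0.007, "dy": 0, "dz": -0.0015, "yaw": 0, "jaw": 0},
    {"dx": -0.0145, "dy": 0, "dz": -0.0035, "yaw": 0, "jaw": 0},
    {"dx": -0.0225, "dy": 0, "dz": -0.007, "yaw": 0, "jaw": 0},
    {"dx": -0.0305, "dy": 0, "dz": -0.011, "yaw": 0, "jaw": 0},
    {"dx": -0.038, "dy": 0, "dz": -0.0155, "yaw": 0, "jaw": 0},
    {"dx": -0.0455, "dy": 0, "dz": -0.02, "yaw": 0, "jaw": 0},
    {"dx": -0.053, "dy": 0, "dz": -0.025, "yaw": 0, "jaw": 0},
    {"dx": -0.06, "dy": 0, "dz": -0.03, "yaw": 0, "jaw": 0},
    {"dx": -0.06, "dy": 0, "dz": -0.03, "yaw": 0, "jaw": 0}
  ]
}}

```text
clock: 25.0
eef_pos: [519.0, -29.2, 232.6]
tool_rot: [-3.142, -0.002, -3.141]
force: [1.0, 0.1, 3.3]
width: 0.1
gripper_force: 1.5
```

{"api": "arm_command", "payload": {
  "deltas": [
    {"dx": -0.0065, "dy": 0, "dz": -0.005, "yaw": 0, "jaw": 0},
    {"dx": -0.013, "dy": 0, "dz": -0.01, "yaw": 0, "jaw": 0},
    {"dx": -0.0195, "dy": 0, "dz": -0.016, "yaw": 0, "jaw": 0},
    {"dx": -0.0255, "dy": 0, "dz": -0.0225, "yaw": 0, "jaw": 0},
    {"dx": -0.031, "dy": 0, "dz": -0.029, "yaw": 0, "jaw": 0},
    {"dx": -0.0365, "dy": 0, "dz": -0.036, "yaw": 0, "jaw": 0},
    {"dx": -0.0415, "dy": 0, "dz": -0.043, "yaw": 0, "jaw": 0},
    {"dx": -0.0465, "dy": 0, "dz": -0.05, "yaw": 0, "jaw": 0},
    {"dx": -0.0465, "dy": 0, "dz": -0.05, "yaw": 0, "jaw": 0}
  ]
}}

```text
clock: 25.9
eef_pos: [473.1, -29.2, 182.5]
tool_rot: [3.142, -0.001, -3.141]
force: [0.8, -0.2, 3.3]
width: 0.4
gripper_force: 1.4
```

{"api": "arm_command", "payload": {
  "deltas": [
    {"dx": -0.0045, "dy": 0, "dz": -0.0075, "yaw": 0, "jaw": 0},
    {"dx": -0.009, "dy": 0, "dz": -0.015, "yaw": 0, "jaw": 0},
    {"dx": -0.0128, "dy": 0, "dz": -0.023, "yaw": 0, "jaw": 0},
    {"dx": -0.0163, "dy": 0, "dz": -0.031, "yaw": 0, "jaw": 0},
    {"dx": -0.0192, "dy": 0, "dz": -0.039, "yaw": 0, "jaw": 0},
    {"dx": -0.022, "dy": 0, "dz": -0.047, "yaw": 0, "jaw": 0},
    {"dx": -0.0245, "dy": 0, "dz": -0.055, "yaw": 0, "jaw": 0},
    {"dx": -0.0268, "dy": 0, "dz": -0.063, "yaw": 0, "jaw": 0},
    {"dx": -0.0268, "dy": 0, "dz": -0.063, "yaw": 0, "jaw": 0}
  ]
}}

```text
clock: 26.8
eef_pos: [446.5, -29.2, 119.4]
tool_rot: [-3.142, -0.001, -3.141]
force: [0.4, -0.8, 4.2]
width: 0.0
gripper_force: 1.6
```

{"api": "arm_command", "payload": {
  "deltas": [
    {"dx": -0.002, "dy": 0, "dz": -0.008, "yaw": 0, "jaw": 0},
    {"dx": -0.0035, "dy": 0, "dz": -0.015, "yaw": 0, "jaw": 0},
    {"dx": -0.005, "dy": 0, "dz": -0.021, "yaw": 0, "jaw": 0},
    {"dx": -0.006, "dy": 0, "dz": -0.026, "yaw": 0, "jaw": 0},
    {"dx": -0.006, "dy": 0, "dz": -0.03, "yaw": 0, "jaw": 0},
    {"dx": -0.006, "dy": 0, "dz": -0.03, "yaw": 0, "jaw": 0},
    {"dx": -0.006, "dy": 0, "dz": -0.03, "yaw": 0, "jaw": 0}
  ]
}}

```text
clock: 27.5
eef_pos: [442.0, -29.1, 90.6]
tool_rot: [3.141, 0.001, -3.141]
force: [3.4, 0.1, 5.1]
width: -0.4
gripper_force: 3.0
```

{"api": "arm_command", "payload": {
  "deltas": [
    {"dx": 0, "dy": 0, "dz": -0.001, "yaw": 0, "jaw": 0},
    {"dx": 0, "dy": 0, "dz": -0.002, "yaw": 0, "jaw": 0},
    {"dx": 0, "dy": 0, "dz": -0.003, "yaw": 0, "jaw": 0},
    {"dx": 0, "dy": 0, "dz": -0.004, "yaw": 0, "jaw": 0},
    {"dx": 0, "dy": 0, "dz": -0.004, "yaw": 0, "jaw": 0},
    {"dx": 0, "dy": 0, "dz": -0.004, "yaw": 0, "jaw": 0}
  ]
}}

```text
clock: 28.1
eef_pos: [441.7, -29.1, 86.8]
tool_rot: [-3.142, 0.001, -3.141]
force: [2.4, 0.5, 7.8]
width: 0.4
gripper_force: 3.8
```

```bash
python3 - <<'E'
from h import *
s=read_state();print(s['clock'],np.round(s['eef_pos'],1),np.round(s['force'],1))
im,d=get_image('scene');p=camera_params('scene');K=np.array(p['camera_matrix']);E=np.array(p['extrinsics'])
Q=cloud(d,p)
W=np.array([[454,23,70]]);c=(W-E[:3,3])@E[:3,:3];uv=(c/c[:,2:]@K.T)[0,:2];print('gauge px',uv)
u,v=uv.astype(int)
# arm parts: heights along the arm stem y~-30
J=Q-[531,-30,0]
m=(abs(J[...,1])<6)&(J[...,2]>60)&(J[...,2]<95)&(J[...,0]>-90)&(J[...,0]<80)
for x0 in range(-90,80,20):
    k=m&(J[...,0]>=x0)&(J[...,0]<x0+20)
    if k.sum():print(x0,k.sum(),np.round(np.percentile(J[...,2][k],[50,95]),1))
a=im[v-50:v+50,u-65:u+65];w,dw=get_image('wrist')
cv2.imwrite('pics/f8.png',np.hstack([cv2.resize(a,(430,330),interpolation=2),cv2.resize(w[100:400,180:500],(350,330))])[:,:,::-1])
E
```

```text
28.1 [441.7 -29.1  86.8] [2.4 0.5 7.8]
gauge px [328.26422738 331.17841482]
-90 4 [74. 76.]
-50 44 [79.8 82.6]
-30 51 [80.9 83.3]
-10 48 [80.5 83.1]
10 45 [78.  79.5]
30 43 [77.8 79.6]
50 47 [77.2 78.9]
70 21 [77.5 79.6]
```

View pics/f8.png

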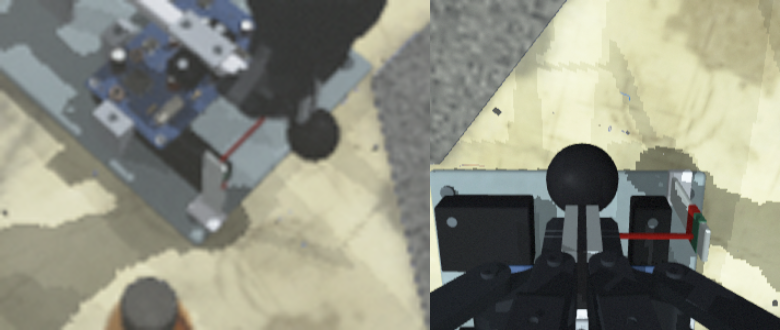

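The arm is level within measurement: the stem height is constant along x to about 0.008 rad, and the pointer is at the gauge. The tip height puts the ball at about 71 mm. I'll go down 1 mm more and settle.

{"api": "arm_command", "payload": {
  "deltas": [
    {"dx": 0, "dy": 0, "dz": -0.0005, "yaw": 0, "jaw": 0},
    {"dx": 0, "dy": 0, "dz": -0.0012, "yaw": 0, "jaw": 0},
    {"dx": 0, "dy": 0, "dz": -0.0012, "yaw": 0, "jaw": 0},
    {"dx": 0, "dy": 0, "dz": -0.0012, "yaw": 0, "jaw": 0},
    {"dx": 0, "dy": 0, "dz": -0.0012, "yaw": 0, "jaw": 0},
    {"dx": 0, "dy": 0, "dz": -0.0012, "yaw": 0, "jaw": 0},
    {"dx": 0, "dy": 0, "dz": -0.0012, "yaw": 0, "jaw": 0},
    {"dx": 0, "dy": 0, "dz": -0.0012, "yaw": 0, "jaw": 0}
  ]
}}

```text
clock: 29.0
eef_pos: [441.6, -29.2, 85.6]
tool_rot: [-3.141, 0.001, -3.141]
force: [2.3, 0.9, 7.5]
width: 0.1
gripper_force: 4.0
```

```bash
python3 - <<'E'
from h import *
s=read_state();print(s['clock'],np.round(s['eef_pos'],2),np.round(s['force'],1))
im,d=get_image('wrist');p=camera_params('wrist');J=cloud(d,p)-[531,-30,0]
r=im.astype(int);m=(r[...,0]>120)&(r[...,1]<60)&(r[...,2]<60)&(J[...,1]>18)&(J[...,1]<46)&(J[...,2]>55)&(J[...,2]<85)
print('pointer',m.sum(),np.round(np.median(J[m],0),1))
im,d=get_image('scene');J=cloud(d,camera_params('scene'))-[531,-30,0];i=im.astype(int)
b=(i[...,2]-i[...,0]>30)&(J[...,2]>29)&(J[...,2]<38)&(abs(J[...,0])<60)&(abs(J[...,1])<80)
print('board extent jig',b.sum(),np.round(np.percentile(J[b][:,:2],[0.5,99.5],axis=0),1).tolist())
E
```

```text
29.0 [441.57 -29.15  85.64] [2.3 0.9 7.5]
pointer 107 [-76.7  32.3  72.8]
board extent jig 282 [[-32.8, -54.5], [32.9, 53.4]]
```

```bash
python3 -c "
from cell import *
print(finish_job())"
```

```text
the job is handed in; nothing more can be done
None
```

I handed the job in at 29 s: by my last measurements the board is home against all three stops and the arm is level, its red pointer about 71 mm high in the green band. The fingers still hold the ball down with about 8 N. The pinch grip on the ball slipped twice, so I pushed it down with closed fingers instead. No verdict came back on hand-in.

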